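# Stow a vee block in the vented dry-storage case

### The arm

A 6-joint arm with a two-finger parallel gripper is mounted at the origin on a cart in front of the work surface, level with it; the furniture and walls round the work are solid. World frame = base frame: x ahead of the robot, y to its left, z up, the work surface at z = 0. Lengths are in mm, angles in rad, forces in N, time in s.
With the tool pointing down it reaches from about 400 to 925 mm from the base axis. Payload 12.5 kg.
Tool frame: the origin (TCP) lies on the centre line of the jaws, within the pads' length; the fingertips stand 17 mm ahead of it and the grasp point (between the pads) lies 2 mm behind it; z points along the fingers, y is the line along which they close (so a half turn about z gives the same grasp; the last joint's range is limited). The gripper opens to 95 mm and grips with 3 to 60 N. Pads are 20 mm wide; open, the fingers measure 119 mm over their backs; the gripper's body (75 mm by 180 mm) begins 59 mm behind the grasp point.
Start: joints at [-1.403, 0.491, 1.559, -0, 1.092, -0.106], TCP at [169.017, -601.729, 231.661] pointing down, gripper open.
Joint ranges: [-3.1, 3.1], [-0.84, 2.19], [0.05, 2.79], [-1.13, 4.28], [0.06, 2.93], [-2.69, 2.69]. Speed limits (rad/s): [2.22, 2.22, 2.79, 3.14, 3.14, 3.14].

### API

Orientations are given as [roll, pitch, yaw] about the fixed x, y, z axes, in that order (R = Rz(yaw) Ry(pitch) Rx(roll)).
In Python, from cell import env gives the robot as it stands.
- The arm moves only by the tool drive_tool, never from a script. Its argument "deltas" is text: rows parted by semicolons, each of 4 numbers parted by spaces: the shift along the world's x, y, z normalised to -1 to 1, where 1 is 100 mm, then the turn about the world's z normalised to -1 to 1, where 1 is 180 degrees. A call has 1 to 10 rows; each row shifts and turns the commanded pose from where the row before left it; what a row does not reach is not made up. A row lasts 1/12 s, in which the tool goes at most 41.7 mm and 7.16 degrees, less where a joint would pass 70% of its speed; a pose out of reach is approached as far as the arm can. A call with a number of a shift or a turn outside -1 to 1 is refused whole. A call with a gripper value outside its range is refused whole. "gripper" is the closure, from 0 (fully open) to 1 (shut), set as the call begins (left out, the last holds). The fingers move at their own pace and stop on an object; the grip force is fixed at half the most. Time passes only in rows, so rows that do not move let the fingers close. It gives the time, the measured TCP pose, the force, the opening and the grip force at its end, in the units of the state.
- env.state(): the state, without advancing time (a new reading comes with each control period).
- env.read_camera(name): name is "side" or "top" or "wrist"; returns (picture, depth): 480x640x3 uint8, red, green, blue; 480x640 float32, mm along the optical axis (not along the pixel's ray), 0 where there is no reading.
- env.camera_params(name): a dict with "mtx" (3x3 intrinsics, pixels), "camera_from_world" (4x4, takes a point from world to camera coordinates); the wrist camera has in their place "mount" (4x4, takes a point from camera to tool coordinates, whose origin is the TCP and whose axes are the flange's). Camera axes: x right, y down, z forward; pixel columns grow to the right and rows downward; lengths in mm; the calibration is good to about 2 mm. A picture is of the moment at which its call begins: read the wrist's pose just before it. camera_params takes no time and is no camera call.
- env.job_done(): hands the job in; it is judged then, once.
The state is a dict: "t": time; "joints": joint angles; "qvel": joint speeds; "tau": joint torques, N m; "eef_pos": TCP position; "tcp_rot": TCP orientation; "ft_force": force on the tool from outside, world axes, zero at the start; "moment": the same for the moment, N m; "opening": opening from 0.0 (shut) to 1.0 (fully open); "grip_force": force on a finger pad.
Only numpy, scipy, OpenCV 4.12 (cv2) and the standard library are available. Lean on these libraries where they do the work, as an engineer would, in place of code of your own. Each camera call takes 0.05 s, during which the arm holds its last target. There are 200 camera calls.

### The job

Put the steel vee block away in the grey dry-storage case: turn the bar-handled vent tap on the lid counter-clockwise to its stop to release the vacuum, then pull the recessed paddle to trip the latch and raise the lid until it stays wide open. Set the block down, without dropping it, upright on the floor of the rear bay (behind the low divider, under the raised lid), then close the lid until it latches, and leave the tap open. Do not disturb the other things on the bench.

Things in the scene. Friction and masses are not known exactly. Their poses are not given: they have to be found in the camera images.
- case: grey painted sheet-metal case fixed to the bench, 190 (x, front to back) x 170 (y) mm. Origin: centre of its underside on the bench, z up; front faces its -x, hinge along its +x side. Walls 4 mm, rim 70 mm high. Inside: rubber floor at 10 mm and a 3 mm divider across it 30 mm ahead of the middle (x = -30), top at 30 mm. The front bay holds a fixed feeler gauge, 10 mm high.
- rear_bay (a point): centre of the floor of the rear bay (hinge side), 31 mm behind the case's centre, 10 mm above the bench; axes as the case's. The bay is 119 mm front to back, 162 mm wide. Even wide open the lid's front lip overhangs this bay: a hand gets in only from the front, leaning back to the front by about 35 to 45 degrees, and best 10 mm ahead of this point.
- lid (a joint): lid angle, rad: 0 shut, grows as the front is raised, stop at 1.22. Stiff hinge (0.3 N m friction; weight about 0.4 N m when shut): it stays where left above about 0.9, lower it may sink shut. At the end of closing, the spring bolt rides over its striker and snaps under it at 0: push the front with about 5 to 15 N.
- lid_hinge (a point): middle of the hinge line at the rear rim, 95 mm behind the case's centre, 70 mm high; the line runs along the case's y. The point turns with the lid: x to the rear along the lid, z out of its roof (lid shut: the case's axes). In this frame the roof is flat at z = 55 mm from x = 0 to -108 mm, then the front face slopes down by 34 degrees to the front lip at x = -190, z = 0.
- lid_press (a point): a place to push the lid shut: on the outside of the lid, in the middle of the plain strip (20 mm wide, as long as the lid is wide) of the sloping front face between the paddle's dish and the front lip; moves with the lid.
- paddle (a joint): paddle angle, rad: 0 flush, grows as its free (lower, front) end is pulled out, stop at 0.75; a spring (0.02 to 0.07 N m) returns it. It draws back the latch bolt, which frees the lid above about 0.4; pulling on against the stop raises the lid. While the tap is shut an interlock stops the paddle short of that.
- paddle_grip (a point): where to pinch the paddle across its width: 4 mm under its face, 37 mm from its pivot; moves with it. Steel plate 32 (case's y) x 49 x 12 mm, pivoted at its upper end (axis along y), flush in a dish of the sloping face: 120 wide, 70 long, 28 mm deep; 44 mm free at each side, 25 mm from here to the dish's lower end. Best held with the hand leaning 15 to 34 (square to the face) degrees to the front.
- tap (a joint): vent tap angle, rad: 0 shut, grows counter-clockwise seen from above, stop at 1.5 (open). Starts nearly shut. Stiff (0.04 N m), stays where it is left.
- tap_grip (a point): centre of the tap's bar handle on its axis (upright while the lid is shut), 52 mm ahead of the hinge, 40 mm right (-y) of the case's middle, 24 mm above the roof. Steel bar 46 mm long (this point's y), 10 mm thick (this point's x), 20 mm high: 14 to 34 mm above the roof. A vent filter disc 6 mm high lies 85 mm to its left.
- vee: the vee block to be stowed: a loose ground-steel block 60 mm long (its x), 40 mm wide (its y), 36 mm high, about 0.45 kg, with a 90-degree vee groove along the top (its x) and flat sides. Origin: centre of its underside, z up.
- condenser: bystander: metal can 18 mm thick, 34 mm long, with a short black lead (72 mm in all), lying. Origin on its underside, in the middle of the overall length, y along it.
- plug: bystander: spark plug lying, 71 mm long, 21 mm thick at the hexagon. Origin on its underside, y along it.
- meter: bystander: hand multimeter lying on its back, 130 x 68 x 41 mm. Origin: centre of its underside.
- driver: bystander: screwdriver lying, 159 mm long, 22 mm thick. Origin: centre of its underside.

How it is judged (in metres and radians):
On the way, in this order (a step that is already met when the one before it is completed fails the run):
1. the vent tap is turned open (past 1.2 rad) (value of joint tap above 1.2 rad), for 0.1 s.
2. the paddle is pulled so far that the latch trips (past 0.3 rad) (value of joint paddle above 0.3 rad), for 0.02 s.
3. the lid is raised past 1.0 rad (value of joint lid above 1 rad), for 0.2 s.
4. the vee block stands upright on the floor of the rear bay, let go, the lid still open (x of vee in the frame of rear_bay between -0.045 and 0.045 m and y of vee in the frame of rear_bay between -0.065 and 0.065 m and z of vee in the frame of rear_bay between -0.006 and 0.006 m and angle between vee's own z axis and vertical below 0.12 rad and contact force between the fingers and vee below 0.1 N and linear speed of vee below 0.03 m/s and value of joint lid above 0.9 rad), for 0.2 s.
At the end, for the whole second after the job is handed in: Lid latched (lid below 0.03 rad, paddle back below 0.12 rad), tap open (above 1.2 rad), vee block at rest, upright within 0.12 rad, on the rear bay's floor: underside within 6 mm of it, centre within 45 mm of the bay's centre front to back and 65 mm sideways (x of vee in the frame of rear_bay between -0.045 and 0.045 m and y of vee in the frame of rear_bay between -0.065 and 0.065 m and z of vee in the frame of rear_bay between -0.006 and 0.006 m and angle between vee's own z axis and vertical below 0.12 rad and value of joint lid below 0.03 rad and value of joint paddle below 0.12 rad and value of joint tap above 1.2 rad and linear speed of vee below 0.02 m/s); the robot touches nothing.
It fails at once if the vee block is dropped: free of the hand while more than 25 mm above the case's floor (height (world z) of vee above 0.035 m and contact force between the fingers and vee below 0.02 N).
It fails at once if a bystander on the bench (condenser, spark plug, multimeter, screwdriver) is shifted by more than 30 mm (distance of any of condenser, plug, meter, driver from where it was at the start of the episode above 0.03 m).
It also fails if it takes over 67 s, if anything falls off the work surface, if the arm or the gripper's body presses on something with over 40 N, if the wrist force passes 120 N, or if a joint passes its speed limit or range.

## Working session

There is one attempt and no reset: what is moved stays moved. The work goes in short steps, Python scripts to look and compute and a tool call to move; the robot and the scene stay as the last step left them, time stands still between calls to the robot, and variables do not carry over. Pictures are saved under pics/ and viewed, at most 10 in all, crops included, and the job is handed in when it is done.

Besides the shell and the picture viewer there is one more tool, called after "Emit:" in YAML: its name, and indented under it one key for each argument. drive_tool: Moves the arm, as the interface text tells. Its arguments: {"type":"object","properties":{"deltas":{"type":"string"},"gripper":{"type":"number"}},"required":["deltas"]}

```bash
ls; mkdir -p pics
python3 - <<'E'
from cell import env
import cv2,numpy as np
print(env.state())
for n in ("side","top"):
    p,d=env.read_camera(n); cv2.imwrite(f"pics/{n}0.png",p[:,:,::-1]); np.save(f"{n}0.npy",d)
    print(n,env.camera_params(n))
print(env.camera_params("wrist"))
E
```

```text
pics
{'t': 0.0, 'joints': array([-1.40257757e+00,  4.91538770e-01,  1.55946075e+00,  6.21995242e-06,
        1.09172509e+00, -1.05606627e-01]), 'qvel': array([-1.63113035e-03, -1.21748594e-03, -8.69044269e-04,  8.35008945e-04,
       -7.26722495e-05, -5.32298697e-04]), 'tau': array([-3.25188375e-05, -6.12640500e+01, -2.58177978e+01,  6.92064967e-02,
        4.81839781e-02, -8.83274083e-05]), 'eef_pos': array([ 168.98943088, -601.47379804,  231.07077266]), 'tcp_rot': array([-3.14046758e+00, -1.24805844e-04,  2.73822446e-01]), 'ft_force': array([-0.51158706, -0.40345543, -0.47480913]), 'moment': array([-7.04855589e-05, -9.96102298e-03,  3.37962547e-02]), 'grip_force': 0.0, 'opening': 1.0026347647293208}
side {'mtx': array([[512.83608882,   0.        , 314.73077123],
       [  0.        , 512.83608882, 230.20286953],
       [  0.        ,   0.        ,   1.        ]]), 'camera_from_world': array([[-5.86783388e-01, -8.09331223e-01,  2.58500660e-02,
         3.20384465e+02],
       [-4.35136416e-01,  2.88239517e-01, -8.52979648e-01,
         3.30161039e+02],
       [ 6.82892052e-01, -5.11
[... 485 characters left out ...]
49412835e+02],
       [ 1.46473452e-01, -2.64498909e-03, -9.89211065e-01,
         1.60150307e+03],
       [ 0.00000000e+00,  0.00000000e+00,  0.00000000e+00,
         1.00000000e+00]])}
{'mtx': array([[360.90115196,   0.        , 319.31800692],
       [  0.        , 360.90115196, 244.41656712],
       [  0.        ,   0.        ,   1.        ]]), 'mount': array([[ 8.77451670e-04, -9.60887490e-01, -2.76937649e-01,
         7.78732895e+01],
       [ 9.99999592e-01,  7.83627680e-04,  4.49463184e-04,
        -6.54726426e-01],
       [-2.14867543e-04, -2.76937930e-01,  9.60887786e-01,
        -1.54232041e+02],
       [ 0.00000000e+00,  0.00000000e+00,  0.00000000e+00,
         1.00000000e+00]])}
```

View pics/side0.png

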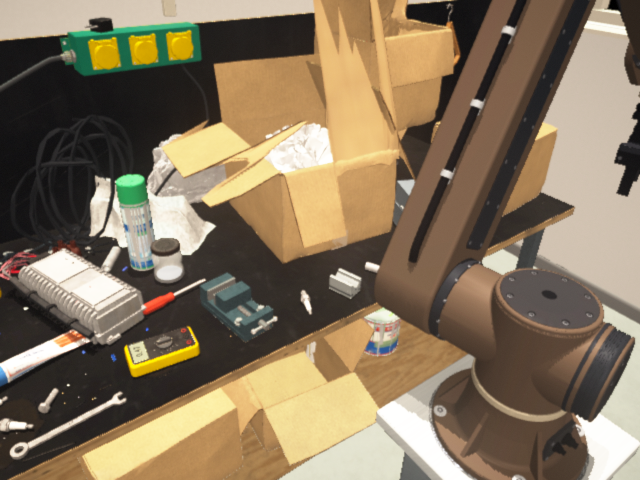

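View pics/top0.png

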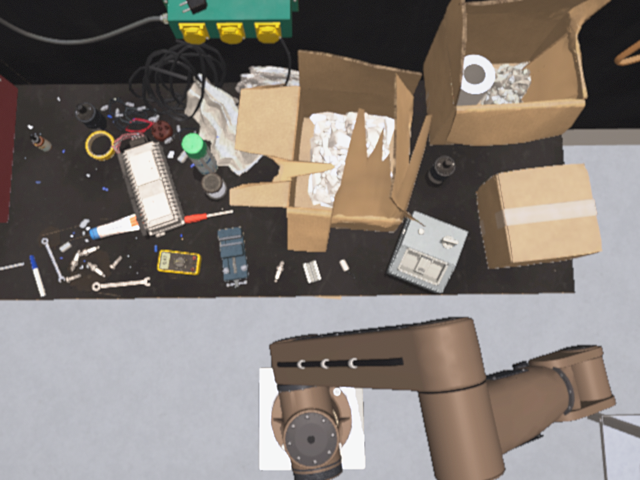

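```bash
cat > h.py <<'E'
import numpy as np
from scipy.spatial.transform import Rotation as R
from cell import env
def cam(n,st=None):
    p=env.camera_params(n)
    if n!="wrist": return p["mtx"],np.linalg.inv(p["camera_from_world"])
    st=st or env.state(); T=np.eye(4); T[:3,:3]=R.from_euler("xyz",st["tcp_rot"]).as_matrix(); T[:3,3]=st["eef_pos"]
    return p["mtx"],T@p["mount"]
def pt(K,T,d,u,v,z=None):
    """world point of pixel from depth, or on plane world z"""
    r=np.linalg.inv(K)@[u,v,1.]
    if z is None:
        s=np.median(d[int(v)-1:int(v)+2,int(u)-1:int(u)+2])
    else: s=(z-T[2,3])/(T[:3,:3]@r)[2]
    return T[:3,:3]@(r*s)+T[:3,3]
def snap(n,tag):
    import cv2
    K,T=cam(n); p,d=env.read_camera(n); cv2.imwrite(f"pics/{tag}.png",p[:,:,::-1]); np.savez(f"{tag}.npz",d=d,K=K,T=T); return p,d,K,T
def load(tag):
    a=np.load(f"{tag}.npz"); return a["d"],a["K"],a["T"]
E
python3 - <<'E'
from h import *
import cv2
d=np.load("top0.npy");K,T=cam("top");np.savez("top0.npz",d=d,K=K,T=T)
p=cv2.imread("pics/top0.png")[205:300,270:480]
cv2.imwrite("pics/crop0.png",cv2.resize(p,None,fx=3.8,fy=3.8,interpolation=cv2.INTER_CUBIC))
for u,v in[(427,252),(311,271),(343,265),(279,271),(415,232),(450,241)]: print(u,v,pt(K,T,d,u,v).round())
E
```

```text
427 252 [ 491. -348.  127.]
311 271 [448.  -4.  22.]
343 265 [ 466. -105.   20.]
279 271 [449.  96.  19.]
415 232 [ 552. -315.  125.]
450 241 [ 518. -409.  161.]
```

View pics/crop0.png

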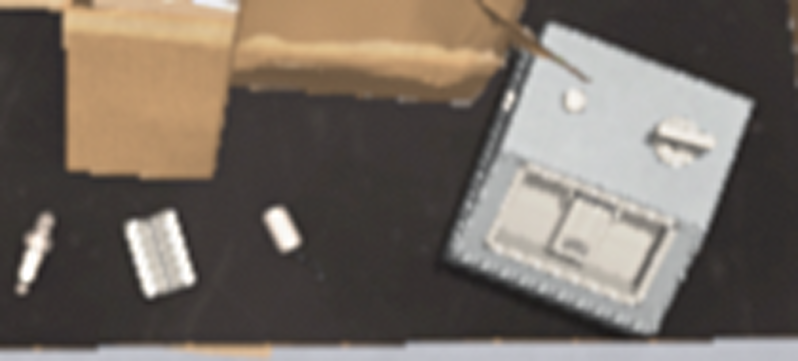

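Run:
```python
from h import *
d,K,T=load("top0")
f=lambda x,y,z=None:pt(K,T,d,270+x/3.8,205+y/3.8,z)
rl,rr,fr,fl=[f(*q,125) for q in[(545,22),(753,100),(700,225),(505,152)]]
print(rl,rr,fr,fl, np.linalg.norm(rl-rr),np.linalg.norm(fr-rr))
yv=(rl-rr)+(fl-fr); print("yaw deg",np.degrees(np.arctan2(-yv[0],yv[1])))
print("cen of roof",(rl+rr+fr+fl)/4)
c=[f(*q,36)[:2] for q in[(127,222),(173,208),(195,283),(150,298)]]
print("vee",np.mean(c,0),np.degrees(np.arctan2(*((c[0]+c[1]-c[2]-c[3])[::-1]))))
print("tap",f(683,140,159), "cond",f(282,228,15))
st=env.state();print(np.linalg.inv(env.camera_params("side")["camera_from_world"])[:3,3])
```

```text
[ 615.92003901 -313.15422591  125.        ] [ 551.83635988 -473.64732796  125.        ] [ 454.1042858  -427.11100733  125.        ] [ 512.9826643  -277.85045495  125.        ] 172.8142174000033 108.24595807768829
yaw deg -21.651456852764085
cen of roof [ 533.71083725 -372.94075404  125.        ]
vee [444.87723667  -8.77194292] 15.921289585611273
tap [ 516.15698836 -408.20224252  159.        ] cond [ 465.98501895 -109.38464432   15.        ]
[-260.91662871  608.2125025   725.69872586]
```

Run:
```python
from h import *
d,K,T=load("top0")
for q in[(490,265),(484,262),(482,185),(520,225),(497,240),(408,205),(420,228),(415,195),(428,125),(440,170),(395,225),(400,190),(505,75)]: print(q,pt(K,T,d,*q).round())
```

```text
(490, 265) [ 458. -562.   39.]
(484, 262) [ 472. -556.    2.]
(482, 185) [ 705. -539.   78.]
(520, 225) [ 553. -590.  222.]
(497, 240) [ 522. -552.  142.]
(408, 205) [ 659. -320.    5.]
(420, 228) [ 563. -330.  127.]
(415, 195) [ 693. -345.    1.]
(428, 125) [ 707. -258.  597.]
(440, 170) [ 745. -402.  111.]
(395, 225) [ 568. -251.  157.]
(400, 190) [ 619. -231.  380.]
(505, 75) [ 964. -550.  291.]
```

Emit:
drive_tool:
  deltas: "0.33 0.17 0.07 0.029; 0.33 0.17 0.07 0.029; 0.33 0.17 0.07 0.029; 0.33 0.17 0.07 0.029; 0.33 0.17 0.07 0.029; 0.33 0.17 0.07 0.029; 0.33 0.17 0.07 0.029; 0.33 0.17 0.07 0.029; 0.33 0.17 0.07 0.029; 0.33 0.17 0.07 0.029"

```text
t: 0.93
eef_pos: [500.5, -430.5, 301.8]
tcp_rot: [-3.141, -0.0, 1.189]
ft_force: [0.4, -1.3, 0.1]
opening: 1.001
grip_force: 0.0
```

Run:
```python
from h import *
snap("wrist","w1"); print(env.state()["eef_pos"])
```

```text
[ 505.43652807 -427.59659734  302.93747039]
```

View pics/w1.png

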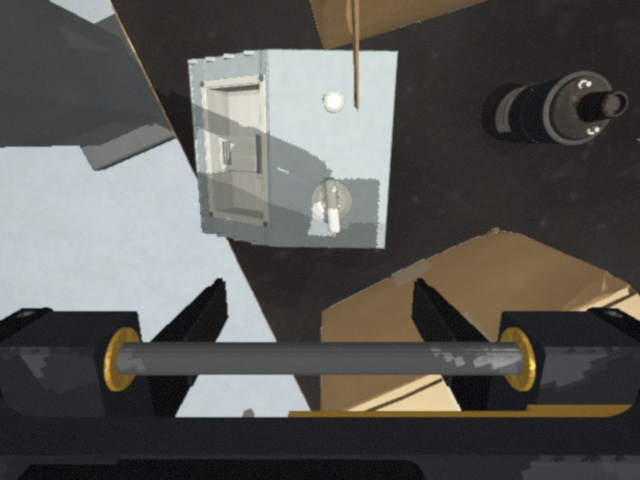

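Run:
```python
from h import *
d,K,T=load("w1")
rl,rr,fr,fl=[pt(K,T,d,*q,125) for q in[(397,52),(385,247),(268,245),(268,50)]]
print(rl,rr,fr,fl,np.linalg.norm(rl-rr),np.linalg.norm(fr-rr),np.linalg.norm(fl-rl),np.linalg.norm(fr-fl))
yv=(rl-rr)+(fl-fr); print("yaw deg",np.degrees(np.arctan2(-yv[0],yv[1])),(rl+rr+fr+fl)/4)
a,b=pt(K,T,d,327,183,159),pt(K,T,d,335,230,159);print("tap",a,b,np.linalg.norm(a-b),(a+b)/2,np.degrees(np.arctan2(*(b-a)[1::-1])))
for q in[(356,100),(356,80),(355,30),(331,200),(300,150),(390,100),(300,230)]: print(q,pt(K,T,d,*q).round())
ll,lr=pt(K,T,d,189,60,70),pt(K,T,d,203,234,70);print("lip",ll,lr,np.linalg.norm(ll-lr))
```

```text
[ 614.84502799 -315.98582492  125.        ] [ 551.01281381 -471.68722003  125.        ] [ 447.90881273 -428.29606154  125.        ] [ 516.34958509 -274.98736066  125.        ] 168.2779724333037 111.86253919376114 106.687517283325 167.89192085347224
yaw deg -23.173536358855532 [ 532.52905991 -372.73911679  125.        ]
tap [ 522.47264464 -390.7262641   159.        ] [ 514.31497509 -429.99016459  159.        ] 40.10238713622106 [ 518.39380986 -410.35821434  159.        ] -101.7370841948242
(356, 100) [ 569. -339.  137.]
(356, 80) [ 571. -327.  160.]
(355, 30) [ 575. -304.  201.]
(331, 200) [ 520. -405.  160.]
(300, 150) [ 510. -359.  127.]
(390, 100) [ 597. -349.  126.]
(300, 230) [ 482. -426.  126.]
lip [ 439.51232209 -240.83673078   70.        ] [ 372.96362699 -401.88447276   70.        ] 174.2558579165687
```

Emit:
drive_tool:
  deltas: "0 0 0 0.03; 0 0 0 0.0265"

```text
t: 1.15
eef_pos: [500.0, -430.8, 301.2]
tcp_rot: [-3.141, -0.0, 1.369]
ft_force: [0.5, -0.5, -0.2]
opening: 0.999
grip_force: 0.0
```

Emit:
drive_tool:
  deltas: "0.094 0.102 -0.2 0; 0.094 0.102 -0.3 0; 0 0 -0.35 0; 0 0 -0.35 0; 0 0 -0.2 0; 0 0 -0.12 0; 0 0 0 0"

```text
t: 1.73
eef_pos: [517.1, -410.7, 147.0]
tcp_rot: [-3.138, -0.002, 1.362]
ft_force: [-0.0, -0.2, -0.0]
opening: 1.002
grip_force: 0.0
```

Emit:
drive_tool:
  deltas: "0 0 0 0; 0 0 0 0; 0 0 0 0; 0 0 0 0; 0 0 0 0; 0 0 0 0; 0 0 0 0; 0 0 0 0"
  gripper: 1

```text
t: 2.4
eef_pos: [517.9, -411.3, 149.8]
tcp_rot: [3.141, 0.0, 1.362]
ft_force: [-0.1, -0.5, 0.2]
opening: 0.496
grip_force: 0.0
```

Emit:
drive_tool:
  deltas: "0 0 0 0; 0 0 0 0; 0 0 0 0; 0 0 0 0; 0 0 0 0; 0 0 0 0; 0 0 0 0; 0 0 0 0"

```text
t: 3.07
eef_pos: [519.3, -411.7, 149.7]
tcp_rot: [3.138, 0.001, 1.362]
ft_force: [8.3, -1.5, -3.3]
opening: 0.156
grip_force: 30.0
```

Emit:
drive_tool:
  deltas: "0 0 0 0.02; 0 0 0 0.02; 0 0 0 0.02; 0 0 0 0.02"

```text
t: 3.4
eef_pos: [519.4, -411.7, 149.8]
tcp_rot: [3.138, 0.002, 1.617]
ft_force: [9.3, -0.8, -3.2]
opening: 0.155
grip_force: 30.0
```

Emit:
drive_tool:
  deltas: "0 0 0 0.034; 0 0 0 0.034; 0 0 0 0.034; 0 0 0 0.034; 0 0 0 0.034; 0 0 0 0.034; 0 0 0 0.034; 0 0 0 0.034; 0 0 0 0.034; 0 0 0 0.03"

```text
t: 4.23
eef_pos: [519.9, -411.3, 149.8]
tcp_rot: [3.141, 0.004, 2.675]
ft_force: [12.3, 1.5, -4.5]
opening: 0.156
grip_force: 30.0
```

Run:
```python
from h import *
import cv2
s=env.state(); print(s["joints"],s["tcp_rot"],s["moment"],s["ft_force"])
snap("wrist","w2"); p,*_=snap("side","s2")
```

```text
[-0.76976891  0.62583653  1.54502329  0.0027484   0.9667529  -1.87508559] [3.14062052 0.00447502 2.67455432] [ 0.17266729 -2.44709479 -0.02271308] [12.34094314  1.46344438 -4.47665379]
```

View pics/w2.png

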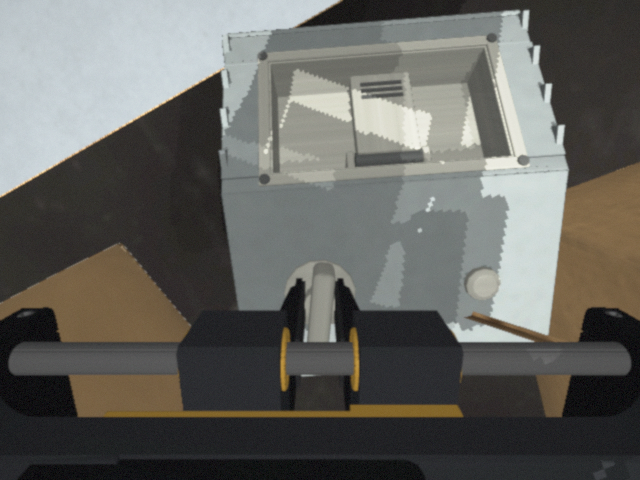

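View pics/s2.png

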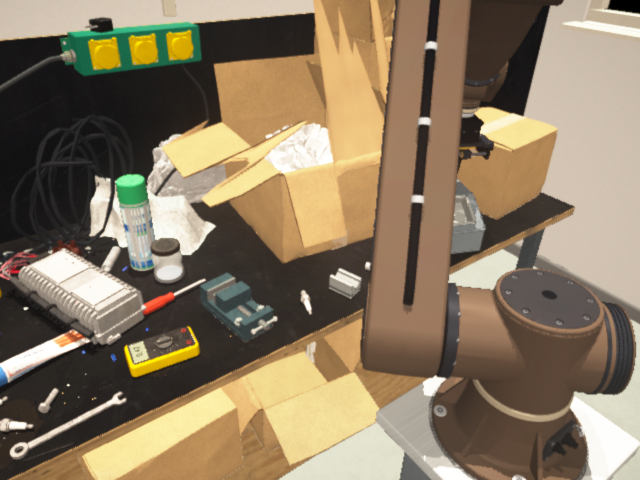

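Run:
```python
from h import *
import cv2
d,K,T=load("s2"); Ti=np.linalg.inv(T)
for h in range(0,420,30):
    q=Ti@[519.9,-411.3,150+h,1]; uv=K@q[:3]/q[2]; print(h,uv[:2].round(),q[2].round())
p=cv2.imread("pics/s2.png")[0:200,400:560]; cv2.imwrite("pics/s2c.png",cv2.resize(p,None,fx=3.6,fy=3,interpolation=cv2.INTER_CUBIC))
# points near axis -> radius vs height
v,u=np.mgrid[0:240,430:560]; z=d[0:240,430:560]; P=np.stack([(u-K[0,2])/K[0,0]*z,(v-K[1,2])/K[1,1]*z,z],-1).reshape(-1,3)@T[:3,:3].T+T[:3,3]
a=np.array([519.9,-411.3]); r=P[:,:2]-a; yaw=2.675; tx=r@[np.cos(yaw),np.sin(yaw)]; ty=r@[np.sin(yaw),-np.cos(yaw)]; h=P[:,2]-150
for lo in range(30,420,20):
    m=(h>lo)&(h<lo+20)&(np.hypot(tx,ty)<200)
    if m.sum(): print(lo,m.sum(),"tx",tx[m].min().round(),tx[m].max().round(),"ty",ty[m].min().round(),ty[m].max().round(), "rmax90",np.percentile(np.hypot(tx,ty)[m],90).round())
```

```text
0 [448. 176.] 1355.0
30 [450. 166.] 1339.0
60 [452. 155.] 1324.0
90 [454. 144.] 1308.0
120 [456. 133.] 1293.0
150 [458. 122.] 1277.0
180 [460. 110.] 1261.0
210 [462.  98.] 1246.0
240 [464.  85.] 1230.0
270 [466.  73.] 1214.0
300 [469.  60.] 1199.0
330 [471.  46.] 1183.0
360 [473.  33.] 1167.0
390 [476.  19.] 1152.0
30 228 tx -102.0 16.0 ty -199.0 -13.0 rmax90 184.0
50 327 tx -123.0 40.0 ty -197.0 -7.0 rmax90 189.0
70 435 tx -140.0 43.0 ty -194.0 -3.0 rmax90 190.0
90 288 tx -35.0 40.0 ty -92.0 -1.0 rmax90 90.0
110 156 tx 19.0 31.0 ty -53.0 2.0 rmax90 52.0
130 116 tx 19.0 34.0 ty -52.0 1.0 rmax90 52.0
150 193 tx -8.0 43.0 ty -52.0 12.0 rmax90 54.0
170 87 tx 13.0 46.0 ty -36.0 11.0 rmax90 42.0
190 134 tx 19.0 46.0 ty -54.0 14.0 rmax90 45.0
210 203 tx 15.0 63.0 ty -49.0 14.0 rmax90 66.0
230 237 tx 34.0 90.0 ty -44.0 20.0 rmax90 83.0
250 86 tx 37.0 116.0 ty -36.0 20.0 rmax90 110.0
270 254 tx 95.0 141.0 ty -28.0 61.0 rmax90 139.0
290 297 tx 119.0 159.0 ty -25.0 69.0 rmax90 155.0
310 295 tx 127.0 180.0 ty -26.0 80.0 rmax90 178.0
330 289 tx 162.0 197.0 ty 5.0 89.0 rmax90 198.0
350 15 tx 187.0 199.0 ty -0.0 22.0 rmax90 200.0
```

View pics/s2c.png

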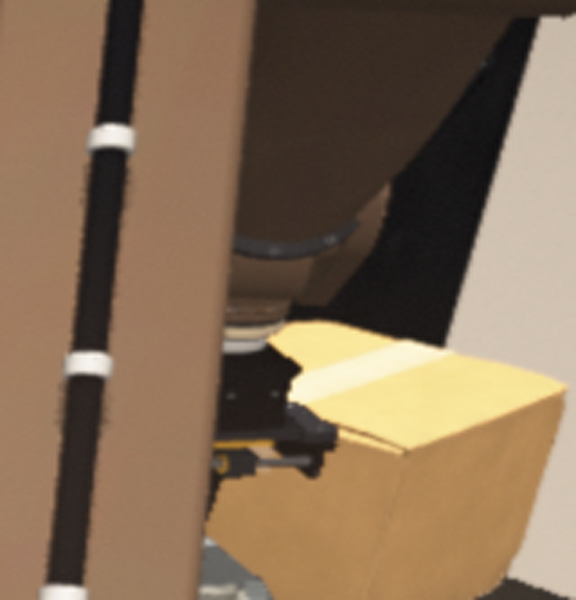

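Emit:
drive_tool:
  deltas: "0 0 0 0; 0 0 0 0; 0 0 0 0; 0 0 0 0; 0 0 0.1 0; 0 0 0.3 0; 0 0 0.3 0.023; 0 0 0 0"
  gripper: 0.3

```text
t: 5.0
eef_pos: [519.0, -412.7, 226.3]
tcp_rot: [-3.138, 0.008, 2.745]
ft_force: [0.4, -0.1, 1.3]
opening: 0.658
grip_force: 0.0
```

Run:
```python
from h import *
import cv2
d,K,T=load("w2")
ex=np.array([.923,-.384]);ey=np.array([.384,.923]);H=np.array([582.6,-393.5])
def loc(P): r=P[:2]-H; return np.array([r@ex,r@ey,P[2]-70]).round(1)
for q in[(355,100),(360,120),(408,120),(408,100),(380,85),(380,110),(380,145),(382,157),(300,140),(300,100),(450,100),(265,55),(493,38),(525,160),(264,180),(380,60),(380,30),(320,280),(483,284),(330,240),(222,36),(528,12)]: print(q,loc(pt(K,T,d,*q)))
```

```text
(355, 100) [-148.6  -14.2   28.7]
(360, 120) [-138.1  -12.8   35.8]
(408, 120) [-136.3   11.7   37.4]
(408, 100) [-146.4   13.4   30.3]
(380, 85) [-1.555e+02 -1.000e-01  2.440e+01]
(380, 110) [-142.4   -1.8   32.9]
(380, 145) [-125.1   -4.1   44.5]
(382, 157) [-119.2   -3.6   46.4]
(300, 140) [-130.4  -46.1    8.1]
(300, 100) [-154.2  -44.8   -7.4]
(450, 100) [-147.2   46.8   -2.7]
(265, 55) [-176.6  -61.1   13.5]
(493, 38) [-175.9   63.4   13.9]
(525, 160) [-113.4   63.6   55.5]
(264, 180) [-113.1  -62.8   56.2]
(380, 60) [-170.1    2.5   10.2]
(380, 30) [-186.7    4.     3.5]
(320, 280) [-72.5 -38.4  89.8]
(483, 284) [-53.   44.   61.9]
(330, 240) [-80.5 -32.6  56.4]
(222, 36) [-189.3  -84.9    6.5]
(528, 12) [-188.9   85.1    6.6]
```

Emit:
drive_tool:
  deltas: "-0.25 0.257 -0.1 0; -0.25 0.257 -0.1 0; -0.253 0.256 -0.1 0; 0 0 -0.3 0; 0 0 -0.3 0; 0 0 -0.25 0; 0 0 -0.17 0; 0 0 0 0; 0 0 0 0"

```text
t: 5.75
eef_pos: [442.5, -334.4, 87.6]
tcp_rot: [3.141, -0.0, 2.741]
ft_force: [0.4, 0.0, 0.7]
opening: 0.7
grip_force: 0.1
```

Emit:
drive_tool:
  deltas: "0 0 0.05 0; 0.01 -0.01 0 0; 0 0 0 0; 0 0 0 0; 0 0 0 0; 0 0 0 0; 0 0 0 0; 0 0 0 0"
  gripper: 1

```text
t: 6.42
eef_pos: [443.4, -335.5, 92.7]
tcp_rot: [-3.141, -0.0, 2.742]
ft_force: [-2.1, -3.2, -0.3]
opening: 0.336
grip_force: 30.0
```

```bash
cat > arc.py <<'E'
from h import *
ex=np.array([.923,-.384]);ey=np.array([.384,.923]);H=np.array([582.6,-393.5])
a=np.radians(34)
def grip(th,pd):  # world TCP (2 mm below the grasp) for lid angle th, paddle pd
    piv=np.array([-150.5+37*np.cos(a),21.8+37*np.sin(a)])
    g=piv+37*np.array([-np.cos(a-pd),-np.sin(a-pd)])
    x=g[0]*np.cos(th)+g[1]*np.sin(th); z=-g[0]*np.sin(th)+g[1]*np.cos(th)
    return np.r_[H+x*ex,70+z]
E
python3 - <<'E'
from arc import *
p=grip(0,0);print(p)
seq=[(0,.25),(0,.5),(0,.75)]+[(t,.75) for t in np.linspace(.1,1.3,13)]
for t,q in seq:
    n=grip(t,q); print(t.__round__(2),q,n.round(1),((n-p)/100).round(3)); p=n
E
```

```text
[ 443.6885 -335.708    91.8   ]
0 0.25 [ 439.8 -334.1  100. ] [-0.038  0.016  0.082]
0 0.5 [ 438.  -333.3  109. ] [-0.018  0.008  0.09 ]
0 0.75 [ 438.3 -333.5  118.3] [ 0.003 -0.001  0.092]
0.1 0.75 [ 443.4 -335.6  133.6] [ 0.052 -0.022  0.154]
0.2 0.75 [ 450.  -338.3  148.4] [ 0.066 -0.027  0.147]
0.3 0.75 [ 457.9 -341.6  162.3] [ 0.079 -0.033  0.14 ]
0.4 0.75 [ 467.  -345.4  175.3] [ 0.091 -0.038  0.13 ]
0.5 0.75 [ 477.3 -349.7  187.3] [ 0.103 -0.043  0.12 ]
0.6 0.75 [ 488.6 -354.4  198.1] [ 0.113 -0.047  0.108]
0.7 0.75 [ 500.9 -359.5  207.6] [ 0.123 -0.051  0.095]
0.8 0.75 [ 514.  -365.   215.8] [ 0.131 -0.054  0.081]
0.9 0.75 [ 527.8 -370.7  222.5] [ 0.138 -0.057  0.067]
1.0 0.75 [ 542.1 -376.7  227.7] [ 0.143 -0.06   0.052]
1.1 0.75 [ 556.8 -382.8  231.3] [ 0.147 -0.061  0.036]
1.2 0.75 [ 571.8 -389.   233.2] [ 0.15  -0.062  0.02 ]
1.3 0.75 [ 586.9 -395.3  233.6] [ 0.151 -0.063  0.004]
```

Emit:
drive_tool:
  deltas: "-0.038 0.016 0.08 0; -0.018 0.008 0.09 0; 0 0 0.09 0; 0.05 -0.02 0.15 0; 0.066 -0.027 0.147 0; 0.08 -0.033 0.14 0"

```text
t: 6.92
eef_pos: [456.9, -341.1, 162.6]
tcp_rot: [-3.141, -0.002, 2.741]
ft_force: [-2.3, -6.1, -8.4]
opening: 0.334
grip_force: 30.0
```

Emit:
drive_tool:
  deltas: "0.091 -0.038 0.13 0; 0.103 -0.043 0.12 0; 0.113 -0.047 0.108 0; 0.123 -0.051 0.095 0; 0.131 -0.054 0.081 0; 0.138 -0.057 0.067 0; 0.143 -0.06 0.052 0"

```text
t: 7.5
eef_pos: [541.0, -376.3, 227.3]
tcp_rot: [-3.141, -0.003, 2.741]
ft_force: [-4.1, -5.1, -7.0]
opening: 0.332
grip_force: 30.0
```

Emit:
drive_tool:
  deltas: "0.147 -0.061 0.036 0; 0.12 -0.05 0.018 0; 0.03 -0.012 0.002 0; 0 0 0 0; 0 0 0 0"

```text
t: 7.92
eef_pos: [569.7, -388.5, 234.0]
tcp_rot: [-3.14, -0.003, 2.741]
ft_force: [-10.4, -0.9, 7.0]
opening: 0.332
grip_force: 30.0
```

Run:
```python
from h import *
snap("wrist","w3"); snap("top","t3")
```

```text
(no output)
```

View pics/w3.png

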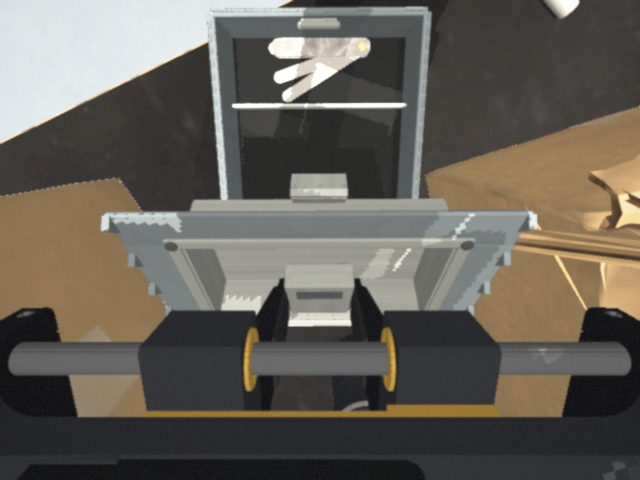

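Run:
```python
from h import *
d,K,T=load("w3")
ex=np.array([.923,-.384]);ey=np.array([.384,.923]);C=np.array([582.6,-393.5])-95*ex
def loc(P): r=P[:2]-C; return np.array([r@ex,r@ey,P[2]]).round(1)
print("C",C)
for q in[(108,216),(530,216),(320,216),(200,205),(320,200),(320,190),(320,178),(295,178),(345,178),(240,204),(210,12),(430,12),(234,105),(404,105),(320,105),(225,196),(413,196)]: print(q,loc(pt(K,T,d,*q)))
```

```text
C [ 494.915 -357.02 ]
(108, 216) [ 30.1 -82.1 250.2]
(530, 216) [ 31.   82.5 250. ]
(320, 216) [ 30.7   0.6 249.2]
(200, 205) [ 31.3 -56.4 218.7]
(320, 200) [ 27.7   0.6 228.2]
(320, 190) [ 22.2   0.6 236.8]
(320, 178) [ 18.    0.6 228.4]
(295, 178) [ 18.  -10.3 228.4]
(345, 178) [ 18.1  11.6 228.4]
(240, 204) [ 30.9 -37.3 219.1]
(210, 12) [-94.4 -84.1  69.5]
(430, 12) [-93.6  86.8  69. ]
(234, 105) [-30.3 -78.8  30.7]
(404, 105) [-29.5  79.1  30.3]
(320, 105) [-29.8   1.   31. ]
(225, 196) [ 48.4 -83.   71.3]
(413, 196) [49.3 82.6 70.8]
```

Emit:
drive_tool:
  deltas: "-0.01 0.004 0 0; 0 0 0 0; 0 0 0 0; 0 0 0 0; 0 0 0.1 0; 0 0 0.3 0; 0 0 0.35 0; 0 0 0.2 0"
  gripper: 0.3

```text
t: 8.68
eef_pos: [570.9, -387.9, 332.6]
tcp_rot: [-3.141, 0.004, 2.742]
ft_force: [0.4, 0.1, 0.2]
opening: 0.699
grip_force: 0.0
```

Run:
```python
from h import *
d,K,T=load("top0")
for q in[(308,245),(308,220),(295,235),(325,240),(340,226),(370,229),(388,226),(280,190),(250,195),(397,215)]: print(q,pt(K,T,d,*q).round())
```

```text
(308, 245) [515.   3. 132.]
(308, 220) [573.   2. 228.]
(295, 235) [539.  40. 173.]
(325, 240) [525. -46. 164.]
(340, 226) [583. -96.  64.]
(370, 229) [ 574. -190.   51.]
(388, 226) [ 553. -220.  229.]
(280, 190) [654.  78. 249.]
(250, 195) [649. 165. 216.]
(397, 215) [ 577. -240.  265.]
```

Emit:
drive_tool:
  deltas: "-0.3 0.1 0.0 0; -0.35 0.15 0.0 0; -0.35 0.2 0 0; -0.2 0.3 0 -0.03; -0.03 0.4 -0.05 -0.03; 0 0.4 -0.05 -0.03; 0 0.4 -0.05 -0.03; 0 0.4 -0.05 -0.03; 0 0.4 0 -0.03; 0 0.2 0 -0.03"

```text
t: 9.52
eef_pos: [446.8, -89.5, 309.0]
tcp_rot: [3.141, -0.0, 2.079]
ft_force: [0.1, -1.2, 1.1]
opening: 0.698
grip_force: 0.0
```

Emit:
drive_tool:
  deltas: "0 0.08 0 -0.0385; 0 0.08 0 -0.0385; 0 0.08 0 -0.0385; 0 0.08 0 -0.0385; 0 0.08 0 -0.0385; 0 0.08 0 -0.0385; 0 0.08 0 -0.0385; 0 0.08 0 -0.0385; 0 0.08 0 -0.0385; 0 0.08 0 -0.0385"

```text
t: 10.35
eef_pos: [447.5, -12.3, 309.0]
tcp_rot: [3.141, -0.001, 0.866]
ft_force: [0.5, -1.0, 0.2]
opening: 0.702
grip_force: 0.0
```

Emit:
drive_tool:
  deltas: "-0.02 0 0 -0.0385; 0 0 0 -0.0385; 0 0 0 -0.0385; 0 0 0 -0.0385; 0 0 0 -0.0345; 0 0 0 0; 0 0 0 0"

```text
t: 10.93
eef_pos: [445.5, -12.8, 308.8]
tcp_rot: [3.141, -0.001, 0.284]
ft_force: [1.2, 0.3, 0.4]
opening: 0.703
grip_force: 0.0
```

Run:
```python
from h import *
import cv2
print(env.state()["eef_pos"],env.state()["tcp_rot"])
p,d,K,T=snap("wrist","w4"); ps,*_=snap("side","s4")
# montage: wrist crop + side crop
a=cv2.imread("pics/w4.png"); b=cv2.imread("pics/s4.png")[0:300,200:500]
cv2.imwrite("pics/m4.png",np.hstack([cv2.resize(a[:320,120:520],(480,384)),cv2.resize(b,(320,384))[:, :]]))
```

```text
[445.49079266 -12.75938006 308.77548555] [ 3.14125883e+00 -5.87957533e-04  2.83669062e-01]
```

View pics/m4.png

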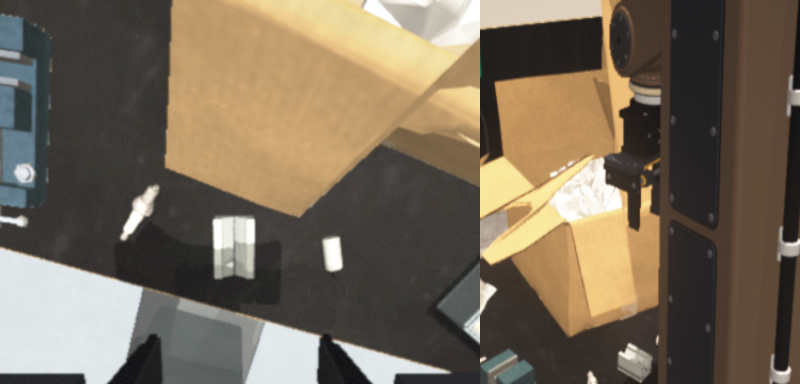

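Run:
```python
from h import *
import cv2
d,K,T=load("w4")
c=np.array([pt(K,T,d,*q,36)[:2] for q in[(297.5,181),(331,181),(332.5,231),(298.3,231.7)]]);print(c.round(1))
print("len",np.linalg.norm(c[0]-c[3]),np.linalg.norm(c[1]-c[2]),np.linalg.norm(c[0]-c[1]),"yaw",np.degrees(np.arctan2(*((c[0]+c[1]-c[2]-c[3])[::-1]))))
# points cloud of vee top from depth
v,u=np.mgrid[165:250,285:345]; z=d[165:250,285:345]; P=np.stack([(u-K[0,2])/K[0,0]*z,(v-K[1,2])/K[1,1]*z,z],-1).reshape(-1,3)@T[:3,:3].T+T[:3,3]
m=(P[:,2]>28)&(P[:,2]<42); r=cv2.minAreaRect(P[m,:2].astype(np.float32)); print("rect",r,m.sum(),np.percentile(P[m,2],[50,95]))
d,K,T=load("s4");Ti=np.linalg.inv(T)
for h in range(90,340,20):
    q=Ti@[445.5,-12.8,308.8+h,1]; uv=K@q[:3]/q[2]; row=int(round(uv[1])); 
    near=np.where(np.abs(d[row,280:420]-q[2])<110)[0]+280 if row>=0 else []
    print(h,uv[:2].round(1),q[2].round(), (near.min(),near.max(),((uv[0]-near.min())*q[2]/K[0,0]).round()) if len(near) else None)
```

```text
[[469.2  21.2]
 [480.2 -16.4]
 [423.  -35.6]
 [410.5   4.1]]
len 61.2080517204102 60.379462944097874 39.26247220947584 yaw 17.39661272279909
rect ((444.9055480957031, -6.534564971923828), (59.76270294189453, 39.53873062133789), 16.6805362701416) 875 [36.70328678 38.4264225 ]
90 [356.8 120.5] 971.0 (np.int64(319), np.int64(368), np.float64(72.0))
110 [357.5 110.2] 960.0 (np.int64(334), np.int64(368), np.float64(44.0))
130 [358.3  99.7] 950.0 (np.int64(334), np.int64(368), np.float64(45.0))
150 [359.1  89. ] 939.0 (np.int64(330), np.int64(368), np.float64(53.0))
170 [359.8  77.9] 929.0 (np.int64(340), np.int64(368), np.float64(36.0))
190 [360.6  66.7] 919.0 (np.int64(339), np.int64(368), np.float64(39.0))
210 [361.5  55.2] 908.0 (np.int64(327), np.int64(368), np.float64(61.0))
230 [362.3  43.4] 898.0 (np.int64(322), np.int64(361), np.float64(71.0))
250 [363.2  31.3] 887.0 (np.int64(321), np.int64(363), np.float64(73.0))
270 [364.  19.] 877.0 (np.int64(321), np.int64(364), np.float64(74.0))
290 [364.9   6.4] 866.0 (np.int64(326), np.int64(365), np.float64(66.0))
310 [365.9  -6.6] 856.0 None
330 [366.8 -19.9] 846.0 None
```

Emit:
drive_tool:
  deltas: "0 0 0 0.0385; 0 0 0 0.0385; 0 0 0 0.0385; 0 0 0 0.0385; 0 0 0 0.0385; 0 0 0 0.0385; 0 0 0 0.0385; 0 0 0 0.0385; 0 0 0 0.0385; 0 0 0 0.0385"

```text
t: 11.87
eef_pos: [445.4, -12.8, 308.4]
tcp_rot: [3.141, -0.0, 1.498]
ft_force: [-0.3, -0.3, -0.6]
opening: 0.698
grip_force: 0.0
```

Emit:
drive_tool:
  deltas: "0 0 0 0.0385; 0 0 0 0.0385; 0 0 0 0.0385; 0 0 0 0.0385; 0 0 0 0.0385; 0 0 0 0.0385; 0 0 0 0.0385; 0 0 0 0.0385; 0 0 0 0.0385; 0 0 0 0.0385"

```text
t: 12.7
eef_pos: [445.4, -12.8, 308.4]
tcp_rot: [3.141, 0.0, 2.708]
ft_force: [-0.3, -0.2, -0.5]
opening: 0.7
grip_force: 0.0
```

Emit:
drive_tool:
  deltas: "0 0.06 0 0.0385; 0 0 -0.3 0.0385; 0 0 -0.3 0.0385; 0 0 -0.3 0.0385; 0 0 -0.3 0.0385; 0 0 -0.3 0.0385; 0 0 -0.3 0.001; 0 0 0 0; 0 0 0 0"

```text
t: 13.45
eef_pos: [445.2, -6.8, 128.0]
tcp_rot: [3.14, -0.003, -2.855]
ft_force: [-0.2, 0.0, 0.2]
opening: 0.701
grip_force: 0.0
```

Emit:
drive_tool:
  deltas: "0 0 -0.3 0; 0 0 -0.3 0; 0 0 -0.26 0; 0 0 -0.2 0; 0 0 0 0; 0 0 0 0"

```text
t: 13.95
eef_pos: [446.2, -6.9, 23.4]
tcp_rot: [-3.141, 0.0, -2.855]
ft_force: [-0.2, -0.5, 0.3]
opening: 0.7
grip_force: 0.0
```

Emit:
drive_tool:
  deltas: "0 0 0 0; 0 0 0 0; 0 0 0 0; 0 0 0 0; 0 0 0 0; 0 0 0 0; 0 0 0 0; 0 0 0 0"
  gripper: 1

```text
t: 14.62
eef_pos: [445.7, -6.8, 22.9]
tcp_rot: [-3.141, 0.001, -2.855]
ft_force: [-0.2, 0.2, 10.6]
opening: 0.42
grip_force: 30.0
```

Emit:
drive_tool:
  deltas: "0 0 0.15 0; 0 0 0.25 0; 0 0 0.2 0; -0.1 0 0 -0.0377; -0.1 -0.1 0 -0.0377; -0.05 -0.15 0 -0.0377; -0.05 -0.15 0 -0.0377; -0.03 -0.15 0 -0.0377; -0.03 -0.15 0 -0.0377; 0 -0.15 0 -0.0377"

```text
t: 15.45
eef_pos: [408.5, -92.3, 82.1]
tcp_rot: [-3.141, -0.001, 2.593]
ft_force: [0.0, -0.3, -5.3]
opening: 0.417
grip_force: 30.0
```

Emit:
drive_tool:
  deltas: "0 -0.15 0 -0.0377; 0 -0.15 0 -0.0377; 0 -0.15 0 -0.0377; 0 -0.15 0 -0.0377; 0 -0.15 0 -0.0377; 0 -0.15 0 -0.0377; 0 -0.13 0 -0.0377; 0 0 0 -0.0377; 0 0 0 -0.0377; 0 0 0 -0.0377"

```text
t: 16.28
eef_pos: [409.0, -194.9, 82.0]
tcp_rot: [-3.141, -0.0, 1.408]
ft_force: [0.4, 0.0, -5.5]
opening: 0.419
grip_force: 30.0
```

Emit:
drive_tool:
  deltas: "0 0 0 -0.0377; 0 0 0 -0.0377; 0 0 -0.2 0; 0 0 -0.2 0; 0 0 -0.1 0; 0 0 0 0; 0 0 0 0"

```text
t: 16.87
eef_pos: [409.1, -194.6, 32.0]
tcp_rot: [-3.14, -0.0, 1.178]
ft_force: [-0.6, 0.2, -5.4]
opening: 0.422
grip_force: 30.0
```

Block is over the clear bench spot at the case's y direction; set it down, release, lift and turn for the lengthwise regrasp.

Emit:
drive_tool:
  deltas: "0 0 -0.06 0; 0 0 -0.03 0; 0 0 0 0; 0 0 0 0"

```text
t: 17.2
eef_pos: [409.4, -194.8, 23.4]
tcp_rot: [3.141, 0.0, 1.178]
ft_force: [-0.0, -0.1, -5.9]
opening: 0.42
grip_force: 30.0
```

Emit:
drive_tool:
  deltas: "0 0 0 0; 0 0 0 0; 0 0 0 0; 0 0 0 0; 0 0 0.2 0; 0 0 0.35 0; 0 0 0.3 0; 0 0 0 0.0385; 0 0 0 0.0385"
  gripper: 0.1

```text
t: 17.95
eef_pos: [410.1, -195.2, 110.2]
tcp_rot: [3.138, 0.002, 1.425]
ft_force: [-0.8, -0.7, 0.2]
opening: 0.896
grip_force: 0.0
```

Emit:
drive_tool:
  deltas: "0 0 0 0.0385; 0 0 0 0.0385; 0 0 0 0.0385; 0 0 0 0.0385; 0 0 0 0.0385; 0 0 0 0.0385; 0 0 0 0.0385; 0 0 0 0.0385; 0 0 0 0.0385; 0 0 0 0.0385"

```text
t: 18.78
eef_pos: [409.4, -194.8, 108.4]
tcp_rot: [3.142, 0.0, 2.635]
ft_force: [0.8, 0.4, 0.5]
opening: 0.899
grip_force: 0.0
```

Run:
```python
from h import *
import cv2
print(env.state()["eef_pos"],env.state()["tcp_rot"],env.state()["opening"])
p,d,K,T=snap("wrist","w5")
v,u=np.mgrid[0:340,100:540]; z=d[0:340,100:540]; P=np.stack([(u-K[0,2])/K[0,0]*z,(v-K[1,2])/K[1,1]*z,z],-1).reshape(-1,3)@T[:3,:3].T+T[:3,3]
m=(P[:,2]>28)&(P[:,2]<44)&(np.hypot(P[:,0]-409,P[:,1]+195)<45); r=cv2.minAreaRect(P[m,:2].astype(np.float32)); print(r,m.sum(),np.percentile(P[m,2],[5,50,95]))
```

```text
[ 409.39500772 -194.84347903  108.40519397] [3.14150741e+00 2.71557722e-04 2.63496110e+00] 0.8987645867701382
((409.1876220703125, -193.6063690185547), (59.9847297668457, 40.68156433105469), 67.343505859375) 3023 [28.64674418 36.73417094 38.09449312]
```

View pics/w5.png

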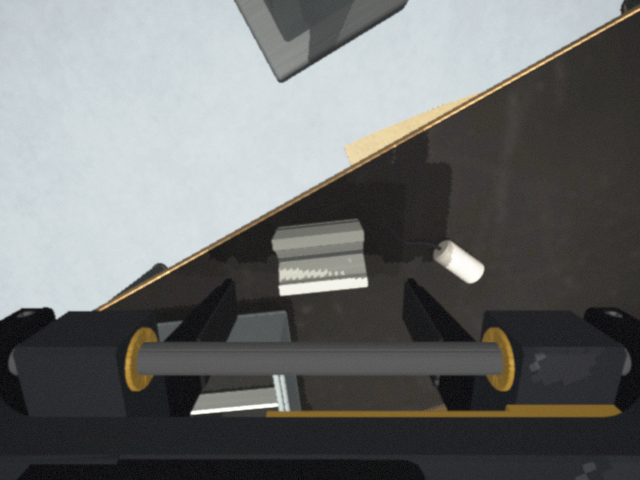

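Emit:
drive_tool:
  deltas: "-0.08 0.04 0 0.0357; -0.079 0.037 -0.1 0; 0 0 -0.2 0; 0 0 -0.25 0; 0 0 -0.134 0; 0 0 0 0; 0 0 0 0"

```text
t: 19.42
eef_pos: [393.4, -187.0, 39.7]
tcp_rot: [3.141, -0.001, 2.739]
ft_force: [-0.1, 0.3, 0.5]
opening: 0.897
grip_force: 0.0
```

Emit:
drive_tool:
  deltas: "0 0 0 0; 0 0 0 0; 0 0 0 0; 0 0 0 0; 0 0 0 0; 0 0 0 0; 0 0 0 0"
  gripper: 1

```text
t: 20.0
eef_pos: [393.7, -187.2, 40.4]
tcp_rot: [-3.141, 0.001, 2.741]
ft_force: [-0.3, 1.0, 7.6]
opening: 0.625
grip_force: 30.0
```

Emit:
drive_tool:
  deltas: "0 0 0.05 0; 0 0 0.1 0; 0 0 0.1 0; 0 0 0 0; 0 0 0 0"

```text
t: 20.42
eef_pos: [393.5, -187.1, 65.0]
tcp_rot: [-3.142, 0.001, 2.741]
ft_force: [0.3, -0.4, -5.7]
opening: 0.625
grip_force: 30.0
```

Run:
```python
from h import *
import cv2
s=env.state(); print(s["eef_pos"],s["tcp_rot"],s["opening"],s["moment"])
p,d,K,T=snap("wrist","w6")
v,u=np.mgrid[0:340,100:540]; z=d[0:340,100:540]; P=np.stack([(u-K[0,2])/K[0,0]*z,(v-K[1,2])/K[1,1]*z,z],-1).reshape(-1,3)@T[:3,:3].T+T[:3,3]
m=(P[:,2]>50)&(P[:,2]<75)&(np.hypot(P[:,0]-409,P[:,1]+193.6)<45)&(u.ravel()>250)&(u.ravel()<380)
q=P[m]; e=np.array([.923,-.384]); x=(q[:,:2]-s["eef_pos"][:2])@e; y=(q[:,:2]-s["eef_pos"][:2])@[.384,.923]
print(m.sum(),x.min(),x.max())
for a in range(-8,40,4):
    k=(x>a)&(x<a+4)&(np.abs(y)<28)
    if k.sum(): print(a,k.sum(),q[k,2].max().round(1),np.median(q[k,2]).round(1))
```

```text
[ 393.50602697 -187.11333488   65.0451709 ] [-3.14157128e+00  5.42935175e-04  2.74114770e+00] 0.6247804443853613 [ 0.07539051 -0.07734242 -0.05334383]
3435 -12.897866954397003 9.66993065163753
-4 1862 63.9 59.4
0 865 63.6 61.8
4 106 62.3 61.3
```

Emit:
drive_tool:
  deltas: "0 0 0.35 0; 0 0 0.35 0; 0 0 0.35 0; 0.05 -0.25 0 0; 0.06 -0.3 0 0; 0.06 -0.3 0 0; 0.06 -0.3 0 0; 0.06 -0.3 0 0; 0.062 -0.277 0 0.0018; 0 0 0 0"

```text
t: 21.3
eef_pos: [429.4, -364.2, 168.7]
tcp_rot: [-3.141, 0.001, 2.745]
ft_force: [-0.2, 1.1, -5.4]
opening: 0.624
grip_force: 30.0
```

Run:
```python
from h import *
s=env.state(); print(s["eef_pos"],s["tcp_rot"],s["opening"],s["moment"])
p,d,K,T=snap("wrist","w7")
ex=np.array([.923,-.384]);ey=np.array([.384,.923]);C=np.array([494.915,-357.02])
v,u=np.mgrid[0:480,0:640]; P=np.stack([(u-K[0,2])/K[0,0]*d,(v-K[1,2])/K[1,1]*d,d],-1).reshape(-1,3)@T[:3,:3].T+T[:3,3]
ok=(d.ravel()>0); r=P[:,:2]-C; L=np.c_[r@ex,r@ey,P[:,2]]; h=(s["eef_pos"][:2]-C)@np.c_[ex,ey]; print("hand local",h)
m=ok&(L[:,0]>5)&(L[:,0]<60)&(abs(L[:,1])<90)&(L[:,2]>195)&(L[:,2]<260); print(m.sum())
for y0 in range(-90,90,10):
    k=m&(L[:,1]>y0)&(L[:,1]<y0+10)
    if k.sum()>3: print(y0,k.sum(),"xmin",L[k,0].min().round(1),np.percentile(L[k,0],10).round(1),"z at xmin",L[k][L[k,0].argmin(),2].round(1))
```

```text
[ 429.37057238 -364.24027646  168.66374922] [-3.14059961e+00  1.06216557e-03  2.74501195e+00] 0.623973867120314 [ 0.18132083 -0.03879482 -0.00440328]
hand local [-57.72492053 -31.83337538]
0
```

View pics/w7.png

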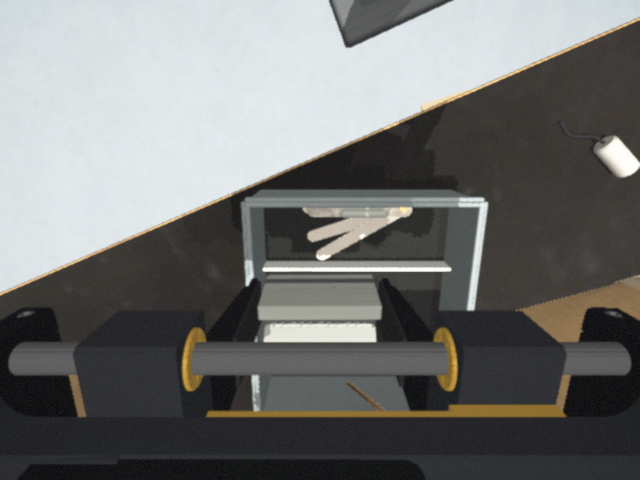

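Emit:
drive_tool:
  deltas: "0 0 0.35 0; 0 0 0.35 0; 0 0 0.4 0; 0 0 0.4 0; 0.2 -0.08 0 0; 0.2 -0.08 0 0; 0.2 -0.09 0 0; 0 0 0 0; 0 0 0 0"

```text
t: 22.1
eef_pos: [488.9, -384.1, 318.0]
tcp_rot: [3.14, -0.003, 2.748]
ft_force: [0.2, -0.0, -6.1]
opening: 0.629
grip_force: 30.0
```

```bash
cat > lidscan.py <<'E'
from h import *
s=env.state(); print(s["t"],s["eef_pos"],s["tcp_rot"],s["opening"],s["moment"])
p,d,K,T=snap("wrist","w8")
ex=np.array([.923,-.384]);ey=np.array([.384,.923]);C=np.array([494.915,-357.02])
v,u=np.mgrid[0:480,0:640]; P=np.stack([(u-K[0,2])/K[0,0]*d,(v-K[1,2])/K[1,1]*d,d],-1).reshape(-1,3)@T[:3,:3].T+T[:3,3]
r=P[:,:2]-C; L=np.c_[r@ex,r@ey,P[:,2]]
m=(d.ravel()>0)&(L[:,0]>-40)&(L[:,0]<60)&(abs(L[:,1])<90)&(L[:,2]>120)&(L[:,2]<262)&(v.ravel()<300); print(m.sum())
for y0 in range(-90,90,10):
    k=m&(L[:,1]>y0)&(L[:,1]<y0+10)
    if k.sum()>3: print(y0,k.sum(),"xmin",L[k,0].min().round(1),np.percentile(L[k,0],10).round(1),"z at xmin",L[k][L[k,0].argmin(),2].round(1),"zmax",L[k,2].max().round(1))
E
python3 lidscan.py
```

```text
22.1 [ 488.91405665 -384.07175254  318.02546962] [ 3.14027070e+00 -3.02659017e-03  2.74781747e+00] 0.6285141060365973 [ 0.04480689 -0.03828054  0.04832649]
945
-50 10 xmin 44.5 44.6 z at xmin 153.4 zmax 153.4
-40 10 xmin 44.6 44.7 z at xmin 153.1 zmax 153.1
-30 8 xmin 44.7 44.7 z at xmin 152.7 zmax 152.7
-20 4 xmin 15.4 15.4 z at xmin 227.7 zmax 229.1
-10 28 xmin 14.9 15.2 z at xmin 229.0 zmax 229.4
0 14 xmin 15.2 15.4 z at xmin 230.1 zmax 230.1
10 37 xmin 15.5 16.3 z at xmin 229.3 zmax 239.1
20 16 xmin 29.0 29.2 z at xmin 216.7 zmax 218.9
30 181 xmin 28.5 29.2 z at xmin 248.7 zmax 248.7
40 251 xmin 28.4 29.5 z at xmin 248.9 zmax 248.9
50 239 xmin 28.5 29.5 z at xmin 248.5 zmax 248.5
60 30 xmin 28.7 28.8 z at xmin 248.1 zmax 248.1
70 49 xmin 28.6 28.9 z at xmin 248.4 zmax 248.4
80 68 xmin 28.6 37.8 z at xmin 248.2 zmax 248.2
```

Emit:
drive_tool:
  deltas: "-0.3 0.15 0 0; -0.3 0.2 0 0; -0.2 0.33 -0.1 0; -0.154 0.35 -0.2 0; 0 0.38 -0.15 0; 0 0.38 -0.15 0; 0 0.18 -0.35 0; 0 0 -0.4 0; 0 0 -0.4 0; 0 0 -0.4 0"

```text
t: 22.98
eef_pos: [393.1, -188.1, 104.9]
tcp_rot: [-3.141, 0.002, 2.748]
ft_force: [1.9, -0.8, -5.1]
opening: 0.627
grip_force: 30.0
```

Emit:
drive_tool:
  deltas: "0 0 -0.2 0; 0 0 0 0; 0 0 0 0"

```text
t: 23.23
eef_pos: [393.2, -188.7, 85.6]
tcp_rot: [3.141, -0.002, 2.747]
ft_force: [0.6, -0.8, -4.7]
opening: 0.625
grip_force: 30.0
```

Emit:
drive_tool:
  deltas: "0 0 -0.25 0; 0 0 -0.14 0; 0 0 -0.04 0; 0 0 -0.025 0; 0 0 0 0; 0 0 0 0"

```text
t: 23.73
eef_pos: [394.0, -189.2, 42.1]
tcp_rot: [-3.141, 0.002, 2.747]
ft_force: [-2.6, 1.3, 0.7]
opening: 0.629
grip_force: 30.0
```

Emit:
drive_tool:
  deltas: "0 0 0 0; 0 0 0 0; 0 0 0 0; -0.023 0.01 0 0; 0 0 0 0; 0 0 0 0"
  gripper: 0.2

```text
t: 24.23
eef_pos: [391.5, -188.0, 40.1]
tcp_rot: [3.142, 0.0, 2.747]
ft_force: [-0.3, 0.1, 0.4]
opening: 0.8
grip_force: 0.0
```

Emit:
drive_tool:
  deltas: "0 0 0 0; 0 0 0 0; 0 0 0 0; 0 0 0 0; 0 0 0 0; 0 0 0 0"
  gripper: 1

```text
t: 24.73
eef_pos: [391.5, -188.0, 40.0]
tcp_rot: [3.141, -0.0, 2.747]
ft_force: [0.7, 0.3, -1.4]
opening: 0.625
grip_force: 30.0
```

Emit:
drive_tool:
  deltas: "0 0 0.03 0; 0 0 0.1 0; 0 0 0.25 0; 0 0 0.3 0; 0 0 0.35 0; 0 0 0 0; 0 0 0 0"

```text
t: 25.32
eef_pos: [391.7, -188.1, 144.1]
tcp_rot: [-3.141, 0.003, 2.747]
ft_force: [-0.1, 0.5, -5.5]
opening: 0.626
grip_force: 30.0
```

Run:
```python
from h import *
s=env.state(); print(s["eef_pos"],s["tcp_rot"],s["opening"],s["moment"],s["grip_force"])
p,d,K,T=snap("wrist","w9")
v,u=np.mgrid[0:480,0:640]; P=np.stack([(u-K[0,2])/K[0,0]*d,(v-K[1,2])/K[1,1]*d,d],-1).reshape(-1,3)
Tw=np.linalg.inv(env.camera_params("wrist")["mount"]); Pt=P@env.camera_params("wrist")["mount"][:3,:3].T+env.camera_params("wrist")["mount"][:3,3]
m=(d.ravel()>0)&(abs(Pt[:,1])<22)&(abs(Pt[:,0])<40)&(Pt[:,2]>-10)&(Pt[:,2]<60)&(v.ravel()<310)
q=Pt[m]; print(m.sum(),"tool x max",np.sort(q[:,0])[-20])
for z0 in range(-2,48,4):
    k=abs(q[:,2]-z0)<2
    if k.sum(): print("depth",z0,k.sum(),"tx",q[k,0].min().round(1),q[k,0].max().round(1))
```

```text
[ 391.74161873 -188.13705465  144.09260795] [-3.14108484e+00  2.85470911e-03  2.74690577e+00] 0.6256858949598159 [ 0.10600543 -0.04465502 -0.04853085] 29.999864101409912
2556 tool x max 3.575203588164115
depth 2 342 tx 1.1 3.6
depth 6 345 tx 0.8 3.6
depth 10 298 tx 1.8 3.4
depth 14 300 tx 2.1 3.6
depth 18 267 tx 2.0 3.6
depth 22 267 tx 2.2 3.6
depth 26 261 tx 2.3 3.7
depth 30 221 tx 2.1 3.8
depth 34 210 tx 2.3 3.7
depth 38 45 tx 2.4 3.1
```

Emit:
drive_tool:
  deltas: "0.08 -0.3 0 0; 0.08 -0.35 0 0; 0.09 -0.35 0 0; 0.09 -0.35 0 0; 0.09 -0.28 0 0; 0.079 -0.144 0 0; 0 0 0 0; 0 0 0 0"

```text
t: 26.03
eef_pos: [441.6, -365.1, 140.4]
tcp_rot: [3.14, -0.004, 2.746]
ft_force: [-0.9, -0.0, -5.6]
opening: 0.623
grip_force: 30.0
```

```bash
cat > loc.py <<'E'
from h import *
s=env.state(); C=np.array([494.915,-357.02]); ex=np.array([.923,-.384]);ey=np.array([.384,.923]); r=s["eef_pos"][:2]-C
print(s["t"],"local",(r@ex).round(1),(r@ey).round(1),s["eef_pos"].round(1),"F local",(s["ft_force"][:2]@ex).round(1),(s["ft_force"][:2]@ey).round(1),s["ft_force"][2].round(1),"M",s["moment"].round(2),s["opening"].round(3),s["tcp_rot"].round(4))
E
python3 loc.py
```

```text
Traceback (most recent call last):
  File "loc.py", line 3, in <module>
    print(s["t"],"local",(r@ex).round(1),(r@ey).round(1),s["eef_pos"].round(1),"F local",(s["ft_force"][:2]@ex).round(1),(s["ft_force"][:2]@ey).round(1),s["ft_force"][2].round(1),"M",s["moment"].round(2),s["opening"].round(3),s["tcp_rot"].round(4))
                                                                                                                                                                                                            ^^^^^^^^^^^^^^^^^^
AttributeError: 'float' object has no attribute 'round'
```

```bash
sed -i 's/s\["opening"\].round(3)/s["opening"]/' loc.py; python3 loc.py
```

```text
26.0333 local -46.1 -28.0 [ 441.6 -365.1  140.4] F local -0.8 -0.3 -5.6 M [ 0.08 -0.03 -0.03] 0.6234128810966504 [ 3.1397 -0.0041  2.746 ]
```

Emit:
drive_tool:
  deltas: "0.08 -0.034 0 0; 0.07 -0.029 -0.1 0; 0.043 -0.018 -0.2 0; 0 0 -0.2 0; 0 0 -0.1 0; 0 0 -0.04 0; 0 0 0 0; 0 0 0 0"

```text
t: 26.7
eef_pos: [462.0, -373.5, 79.4]
tcp_rot: [-3.142, 0.0, 2.747]
ft_force: [-0.3, 0.2, -5.4]
opening: 0.625
grip_force: 30.0
```

```bash
python3 loc.py
```

```text
26.7 local -24.0 -27.9 [ 462.  -373.5   79.4] F local -0.4 0.0 -5.4 M [ 0.06 -0.06  0.02] 0.6245565458258977 [-3.1416e+00  3.0000e-04  2.7471e+00]
```

Emit:
drive_tool:
  deltas: "0 0 -0.05 0; 0 0 -0.04 0; 0 0 -0.03 0; 0 0 0 0"

```text
t: 27.03
eef_pos: [461.6, -373.4, 66.6]
tcp_rot: [3.141, -0.0, 2.747]
ft_force: [0.4, -0.1, -5.6]
opening: 0.625
grip_force: 30.0
```

```bash
python3 loc.py
```

```text
27.0333 local -24.5 -27.9 [ 461.6 -373.4   66.6] F local 0.4 0.1 -5.6 M [ 0.09 -0.08  0.04] 0.6250521366552703 [ 3.1413e+00 -5.0000e-04  2.7467e+00]
```

Emit:
drive_tool:
  deltas: "0 0 -0.05 0; 0 0 -0.05 0; 0 0 -0.03 0; 0 0 0 0; 0 0 0 0"

```text
t: 27.45
eef_pos: [461.7, -373.5, 53.8]
tcp_rot: [3.141, -0.0, 2.747]
ft_force: [0.1, -0.2, -4.7]
opening: 0.624
grip_force: 30.0
```

```bash
python3 loc.py
```

```text
27.45 local -24.4 -27.9 [ 461.7 -373.5   53.8] F local 0.2 -0.2 -4.7 M [ 0.07 -0.12  0.01] 0.6242109685236403 [ 3.1413e+00 -5.0000e-04  2.7468e+00]
```

Emit:
drive_tool:
  deltas: "0 0 -0.02 0; 0 0 -0.015 0; 0 0 0 0; 0 0 0 0"

```text
t: 27.78
eef_pos: [461.8, -373.5, 50.6]
tcp_rot: [3.142, 0.0, 2.747]
ft_force: [1.1, -0.3, -4.7]
opening: 0.626
grip_force: 30.0
```

```bash
python3 loc.py
```

```text
27.7833 local -24.2 -28.0 [ 461.8 -373.5   50.6] F local 1.1 0.2 -4.7 M [ 0.13 -0.01  0.01] 0.6260783030883523 [3.1415e+00 1.0000e-04 2.7469e+00]
```

Emit:
drive_tool:
  deltas: "0 0 -0.012 0; 0 0 0 0; 0 0 0 0"

```text
t: 28.03
eef_pos: [461.8, -373.6, 50.0]
tcp_rot: [-3.141, 0.001, 2.747]
ft_force: [-2.1, 2.1, 4.7]
opening: 0.627
grip_force: 30.0
```

Emit:
drive_tool:
  deltas: "0 0 -0.008 0; 0 0 0 0; 0 0 0 0"

```text
t: 28.28
eef_pos: [461.8, -373.6, 50.0]
tcp_rot: [-3.141, 0.001, 2.747]
ft_force: [-5.0, 4.6, 14.7]
opening: 0.627
grip_force: 30.0
```

Emit:
drive_tool:
  deltas: "0 0 0.01 0; 0 0 0 0; 0 0 0 0; 0 0 0 0; 0 0 0 0; 0 0 0 0"
  gripper: 0.25

```text
t: 28.78
eef_pos: [461.8, -373.6, 49.4]
tcp_rot: [3.141, 0.0, 2.747]
ft_force: [-0.7, -0.8, 0.7]
opening: 0.752
grip_force: 0.0
```

Emit:
drive_tool:
  deltas: "0 0 0.05 0; 0 0 0.1 0; 0 0 0.1 0; -0.15 0.06 0 0; -0.25 0.1 0.1 0; -0.2 0.08 0.35 0; 0 0 0.4 0; 0 0 0.4 0; 0 0 0.4 0; 0 0 0.4 0"

```text
t: 29.62
eef_pos: [401.2, -349.1, 283.1]
tcp_rot: [-3.141, 0.001, 2.747]
ft_force: [0.4, -0.9, -1.2]
opening: 0.749
grip_force: 0.0
```

```bash
cat > chk.py <<'E'
from h import *
import sys,cv2
s=env.state(); print(s["t"],s["eef_pos"].round(1),s["tcp_rot"].round(3))
p,d,K,T=snap("wrist",sys.argv[1])
ex=np.array([.923,-.384]);ey=np.array([.384,.923]);C=np.array([494.915,-357.02])
v,u=np.mgrid[0:480,0:640]; P=np.stack([(u-K[0,2])/K[0,0]*d,(v-K[1,2])/K[1,1]*d,d],-1).reshape(-1,3)@T[:3,:3].T+T[:3,3]
r=P[:,:2]-C; L=np.c_[r@ex,r@ey,P[:,2]]; ok=(d.ravel()>0)&(v.ravel()<305)
m=ok&(L[:,0]>-27)&(L[:,0]<90)&(abs(L[:,1])<78)&(L[:,2]>38)&(L[:,2]<54)
if m.sum()>20: print("vee",m.sum(),cv2.minAreaRect(L[m,:2].astype(np.float32)),np.percentile(L[m,2],[5,50,95]))
m=ok&(L[:,0]>-110)&(L[:,0]<60)&(abs(L[:,1])<80)&(L[:,2]>60)&(L[:,2]<262)
print("lid-ish",m.sum(), L[m][L[m,2].argmax()] if m.sum() else "")
E
python3 chk.py w10
```

```text
29.6167 [ 401.2 -349.1  283.1] [-3.141e+00  1.000e-03  2.747e+00]
vee 958 ((-7.525276184082031, -27.474319458007812), (59.83570098876953, 38.93385314941406), 89.95730590820312) [38.71486391 46.67529707 48.34542899]
lid-ish 1288 [-92.34978013  17.4551232   73.34878129]
```

Emit:
drive_tool:
  deltas: "0 0 0.3 0; 0.3 -0.1 0.2 0; 0.35 -0.1 0 0; 0.35 -0.1 0 0; 0.35 -0.03 0 0; 0.14 0.02 0 0; 0 0 0 0; 0 0 0 0"
  gripper: 1

```text
t: 30.33
eef_pos: [550.8, -380.1, 329.6]
tcp_rot: [3.142, -0.0, 2.748]
ft_force: [-0.0, 0.7, -0.2]
opening: 0.246
grip_force: 0.0
```

```bash
python3 loc.py
python3 - <<'E'
import numpy as np
ex=np.array([.923,-.384]);C=np.array([494.915,-357.02])
def w(th):
    c,s=np.cos(th),np.sin(th); f=lambda g:(95+g[0]*c+g[1]*s,70-g[0]*s+g[1]*c)
    p,e=f((-185,3.4)),f((-173.4,11.2)); return np.r_[C+(p[0]+10)*ex,max(p[1],e[1])+17]
q=None
for th in list(np.arange(1.22,-0.01,-0.1))+[0,-.02]:
    n=w(th); print(round(th,2),n.round(1),"" if q is None else ((n-q)/100).round(3)); q=n
E
```

```text
30.3333 local 60.5 0.2 [ 550.8 -380.1  329.6] F local -0.3 0.7 -0.2 M [ 0.09 -0.07 -0.02] 0.24594639530391793 [ 3.1415e+00 -4.0000e-04  2.7479e+00]
1.22 [ 536.1 -374.2  261.9] 
1.12 [ 520.3 -367.6  255. ] [-0.158  0.066 -0.069]
1.02 [ 505.1 -361.3  246.4] [-0.151  0.063 -0.086]
0.92 [ 490.9 -355.3  236.2] [-0.143  0.059 -0.102]
0.82 [ 477.6 -349.8  224.6] [-0.132  0.055 -0.117]
0.72 [ 465.5 -344.8  211.5] [-0.121  0.05  -0.13 ]
0.62 [ 454.7 -340.3  197.3] [-0.108  0.045 -0.143]
0.52 [ 445.2 -336.3  182.9] [-0.095  0.039 -0.144]
0.42 [ 437.2 -333.   167.9] [-0.08   0.033 -0.149]
0.32 [ 430.7 -330.3  152.2] [-0.065  0.027 -0.158]
0.22 [ 425.9 -328.3  135.8] [-0.049  0.02  -0.164]
0.12 [ 422.7 -327.   118.9] [-0.032  0.013 -0.169]
0.02 [ 421.2 -326.3  101.7] [-0.015  0.006 -0.172]
0 [ 421.1 -326.3   98.2] [-0.001  0.    -0.035]
-0.02 [ 421.  -326.3   94.7] [-0.     0.    -0.035]
```

Emit:
drive_tool:
  deltas: "0 0 -0.3 0; -0.1 0.04 -0.32 0; -0.05 0.02 -0.07 0; -0.08 0.033 -0.05 0; -0.08 0.033 -0.05 0; 0 0 0 0"

```text
t: 30.83
eef_pos: [518.0, -367.7, 251.5]
tcp_rot: [3.141, -0.0, 2.746]
ft_force: [0.7, -0.5, -0.1]
opening: 0.004
grip_force: 0.0
```

Emit:
drive_tool:
  deltas: "-0.075 0.03 -0.04 0; -0.075 0.03 -0.045 0; -0.075 0.03 -0.05 0; -0.07 0.03 -0.05 0; 0 0 0 0"

```text
t: 31.25
eef_pos: [489.1, -355.6, 232.4]
tcp_rot: [3.141, -0.001, 2.746]
ft_force: [-0.0, 1.0, 0.0]
opening: 0.006
grip_force: 0.0
```

Emit:
drive_tool:
  deltas: "-0.12 0.05 -0.09 0; -0.125 0.05 -0.125 0; -0.115 0.048 -0.14 0; -0.1 0.042 -0.14 0; -0.09 0.037 -0.145 0; -0.07 0.03 -0.155 0; -0.055 0.023 -0.16 0; 0 0 0 0"

```text
t: 31.92
eef_pos: [421.6, -327.2, 134.9]
tcp_rot: [3.14, -0.003, 2.746]
ft_force: [-0.7, -0.3, -0.3]
opening: 0.008
grip_force: 0.0
```

```bash
python3 loc.py
python3 - <<'E'
from h import *
p,d,K,T=snap("wrist","w11")
ex=np.array([.923,-.384]);ey=np.array([.384,.923]);C=np.array([494.915,-357.02])
v,u=np.mgrid[0:480,0:640]; P=np.stack([(u-K[0,2])/K[0,0]*d,(v-K[1,2])/K[1,1]*d,d],-1).reshape(-1,3)@T[:3,:3].T+T[:3,3]
r=P[:,:2]-C; L=np.c_[r@ex,r@ey,P[:,2]]; ok=(d.ravel()>0)&(v.ravel()<305)&(abs(abs(L[:,1])-72)<8)&(L[:,2]>60)
for a in range(-130,0,8):
    k=ok&(L[:,0]>a)&(L[:,0]<a+8)
    if k.sum()>3: print(a+4,k.sum(),np.median(L[k,2]).round(1))
E
```

```text
31.9167 local -79.1 -0.7 [ 421.6 -327.2  134.9] F local -0.5 -0.6 -0.3 M [ 0.04 -0.12  0.02] 0.008259862400688722 [ 3.1401 -0.0034  2.7464]
-102 20 68.1
-94 1005 71.3
-86 851 90.7
-78 837 95.3
-70 633 99.3
```

Emit:
drive_tool:
  deltas: "0 0 -0.15 0; 0 0 -0.1 0; 0 0 -0.05 0; 0 0 0 0"

```text
t: 32.3
eef_pos: [423.5, -328.7, 109.6]
tcp_rot: [-3.14, 0.002, 2.747]
ft_force: [-9.9, 4.7, 33.1]
opening: 0.002
grip_force: 18.8
```

Emit:
drive_tool:
  deltas: "0 0 -0.03 0; 0 0 -0.02 0; 0 0 -0.02 0; 0 0 0 0"

```text
t: 32.63
eef_pos: [423.5, -328.9, 107.3]
tcp_rot: [-3.139, 0.005, 2.747]
ft_force: [-23.3, 16.9, 92.3]
opening: 0.003
grip_force: 48.3
```

Emit:
drive_tool:
  deltas: "0 0 0.1 0; 0 0 0.3 0; 0 0 0.4 0; 0 0 0.4 0; 0 0 0.2 0; 0 0 0 0; 0 0 0 0"

```text
t: 33.22
eef_pos: [423.3, -328.3, 241.3]
tcp_rot: [-3.14, 0.003, 2.747]
ft_force: [-1.1, -0.1, -1.2]
opening: 0.007
grip_force: 0.0
```

```bash
python3 loc.py
cat > lid.py <<'E'
from h import *
import sys
p,d,K,T=snap("wrist",sys.argv[1])
ex=np.array([.923,-.384]);ey=np.array([.384,.923]);C=np.array([494.915,-357.02])
v,u=np.mgrid[0:480,0:640]; P=np.stack([(u-K[0,2])/K[0,0]*d,(v-K[1,2])/K[1,1]*d,d],-1).reshape(-1,3)@T[:3,:3].T+T[:3,3]
r=P[:,:2]-C; L=np.c_[r@ex,r@ey,P[:,2]]; ok=(d.ravel()>0)&(v.ravel()<305)
for nm,s in(("edge",abs(abs(L[:,1])-72)<8),("mid",abs(L[:,1])<10)):
  for a in range(-100,20,8):
    k=ok&s&(L[:,0]>a)&(L[:,0]<a+8)
    if k.sum()>3: x=L[k,0].mean()-95; print(nm,a+4,k.sum(),np.median(L[k,2]).round(1),"shut:",(70+min(55,(190+x)*.6707)).round(1))
E
python3 lid.py w12
```

```text
33.2167 local -77.1 -1.0 [ 423.3 -328.3  241.3] F local -1.0 -0.5 -1.2 M [ 0.07 -0.19  0.01] 0.007081888415484177 [-3.1404e+00  3.1000e-03  2.7470e+00]
edge -96 749 46.4 shut: 69.9
edge -88 421 88.9 shut: 74.5
edge -80 379 93.5 shut: 80.1
edge -72 393 98.4 shut: 85.4
edge -64 388 102.8 shut: 90.8
edge -56 403 107.5 shut: 96.2
edge -48 400 112.0 shut: 101.5
edge -40 416 116.6 shut: 106.9
edge -32 426 121.0 shut: 112.3
edge -24 108 123.7 shut: 115.6
mid -96 464 47.0 shut: 69.9
mid -88 1049 239.9 shut: 74.1
mid -80 232 95.1 shut: 79.9
mid -72 112 90.0 shut: 85.3
mid -64 354 109.0 shut: 91.1
mid -56 319 112.6 shut: 95.8
mid -48 203 115.8 shut: 101.1
mid -40 18 118.3 shut: 105.6
```

Emit:
drive_tool:
  deltas: "-0.13 0.055 0 0; 0 0 -0.3 0; 0 0 -0.4 0; 0 0 -0.4 0; 0 0 -0.15 0; 0 0 0 0; 0 0 0 0"

```text
t: 33.85
eef_pos: [409.5, -322.1, 113.5]
tcp_rot: [3.14, -0.003, 2.747]
ft_force: [-0.4, -0.0, 1.1]
opening: 0.005
grip_force: 0.0
```

Emit:
drive_tool:
  deltas: "0 0 -0.03 0; 0 0 -0.03 0; 0 0 0 0; 0 0 0 0"

```text
t: 34.18
eef_pos: [410.0, -322.6, 109.3]
tcp_rot: [-3.141, 0.001, 2.747]
ft_force: [0.5, 0.4, 0.2]
opening: 0.002
grip_force: 0.0
```

Emit:
drive_tool:
  deltas: "0 0 -0.02 0; 0 0 0 0; 0 0 -0.02 0; 0 0 0 0"

```text
t: 34.52
eef_pos: [410.1, -322.7, 105.8]
tcp_rot: [-3.141, 0.002, 2.747]
ft_force: [-3.2, 1.3, 13.6]
opening: 0.003
grip_force: 6.7
```

Emit:
drive_tool:
  deltas: "0 0 -0.02 0; 0 0 0 0"

```text
t: 34.68
eef_pos: [409.8, -322.5, 103.1]
tcp_rot: [-3.141, 0.001, 2.747]
ft_force: [0.2, 0.1, 0.4]
opening: 0.005
grip_force: 0.0
```

Emit:
drive_tool:
  deltas: "0 0 -0.03 0; 0 0 -0.02 0; 0 0 -0.01 0; 0 0 0 0"

```text
t: 35.02
eef_pos: [409.7, -322.4, 96.3]
tcp_rot: [3.141, -0.0, 2.747]
ft_force: [-0.7, 0.8, 1.6]
opening: 0.003
grip_force: 0.7
```

Emit:
drive_tool:
  deltas: "0 0 -0.015 0; 0 0 0 0"

```text
t: 35.18
eef_pos: [409.9, -322.6, 95.6]
tcp_rot: [-3.141, 0.001, 2.747]
ft_force: [-1.7, 2.1, 11.6]
opening: 0.004
grip_force: 5.1
```

Emit:
drive_tool:
  deltas: "0 0 -0.01 0; 0 0 0 0; 0 0 0.1 0; 0 0 0.35 0; -0.1 0.04 0.4 0; -0.1 0.04 0.4 0; 0 0 0.3 0; 0 0 0 0; 0 0 0 0"

```text
t: 35.93
eef_pos: [389.9, -314.7, 250.6]
tcp_rot: [-3.14, 0.003, 2.747]
ft_force: [0.2, -0.0, -0.3]
opening: 0.006
grip_force: 0.0
```

```bash
python3 loc.py; python3 lid.py w13
```

```text
35.9333 local -113.1 -1.2 [ 389.9 -314.7  250.6] F local 0.2 0.1 -0.3 M [ 0.1  -0.17 -0.05] 0.005843962866076151 [-3.1402  0.0032  2.7468]
edge -96 783 39.5 shut: 69.8
edge -88 348 75.6 shut: 74.7
edge -80 345 81.1 shut: 80.0
edge -72 363 86.6 shut: 85.4
edge -64 362 92.0 shut: 90.8
edge -56 365 97.5 shut: 96.2
edge -48 223 101.6 shut: 100.5
edge -40 11 -798.6 shut: 106.8
edge -32 14 -798.0 shut: 112.2
edge -24 10 -797.5 shut: 117.5
edge -16 13 -799.2 shut: 122.8Traceback (most recent call last):
  File "lid.py", line 10, in <module>
    if k.sum()>3: x=L[k,0].mean()-95; print(nm,a+4,k.sum(),np.median(L[k,2]).round(1),"shut:",(70+min(55,(190+x)*.6707)).round(1))
                                                                                              ^^^^^^^^^^^^^^^^^^^^^^^^^^^^^^^^
AttributeError: 'int' object has no attribute 'round'
```

Emit:
drive_tool:
  deltas: "0 0 0.35 0; 0.25 -0.13 0.2 0; 0.25 -0.13 0 0; 0.25 -0.13 0 0; 0.25 -0.13 0 0; 0.1 -0.05 0 0; 0 0 0 0; 0 0 0 0"

```text
t: 36.65
eef_pos: [499.6, -371.2, 301.7]
tcp_rot: [3.14, -0.003, 2.747]
ft_force: [-1.0, -0.1, 0.5]
opening: 0.008
grip_force: 0.0
```

```bash
python3 loc.py
python3 - <<'E'
from h import *
import cv2
p,d,K,T=snap("wrist","w14")
ex=np.array([.923,-.384]);ey=np.array([.384,.923]);C=np.array([494.915,-357.02])
v,u=np.mgrid[0:480,0:640]; P=np.stack([(u-K[0,2])/K[0,0]*d,(v-K[1,2])/K[1,1]*d,d],-1).reshape(-1,3)@T[:3,:3].T+T[:3,3]
r=P[:,:2]-C; L=np.c_[r@ex,r@ey,P[:,2]]; ok=(d.ravel()>0)&(v.ravel()<305)
m=ok&(abs(L[:,0]-43)<35)&(abs(L[:,1]+40)<35)&(L[:,2]>148)&(L[:,2]<170)
print("bar",m.sum(),cv2.minAreaRect(L[m,:2].astype(np.float32)) if m.sum()>5 else "")
m=ok&(abs(L[:,1])<10)
for a in range(-96,-16,8):
    k=m&(L[:,0]>a)&(L[:,0]<a+8)
    e=ok&(abs(abs(L[:,1])-72)<8)&(L[:,0]>a)&(L[:,0]<a+8)
    if k.sum()>3: print(a+4,np.median(L[k,2]).round(1),np.median(L[e,2]).round(1))
E
```

```text
36.65 local 9.7 -11.3 [ 499.6 -371.2  301.7] F local -0.9 -0.4 0.5 M [ 0.08 -0.15 -0.02] 0.007803254445743453 [ 3.1403 -0.0035  2.7472]
bar 586 ((42.50733184814453, -39.750213623046875), (10.004476547241211, 45.53841781616211), 81.33303833007812)
-92 73.1 73.1
-84 79.1 78.5
-76 81.2 84.1
-68 73.4 89.3
-60 95.1 95.1
-52 100.1 100.3
-44 105.3 105.4
-36 110.6 111.1
-28 115.3 116.3
-20 122.7 121.6
```

```bash
python3 -c "
from cell import env
print(env.job_done())"
```

```text
the job is handed in; nothing more can be done
None
```

The job is handed in at about 37 s, verdict not shown: by depth readings before hand-in the lid is shut, the paddle flush and the tap at about 1.42 rad. The vee block was upright in the rear bay, about 39 mm ahead of its centre, when last measured before closing; bystanders were not re-measured. My first push shut pressed the paddle and reached about 92 N at the wrist (limit 120), and I viewed 11 pictures, one over the limit of 10.

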